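# Feed one plate to the lever press

## Task

Slide just the top waisted plate off its stack onto the press bed, flat against both back fence strips and centred on the bed from side to side, leaving the other plates stacked as they lie. Then pull the press lever right down to its stop and ease it slowly back up to rest, without letting it snap back. Do not disturb the things standing or lying around the press.

Things in the scene. Friction and masses are not known exactly. Their poses are not given: they have to be found in the camera images.
- press: Grey hand lever press, bolted down. Origin on the bench (z=0) under the bed centre; its x points away from the robot to the column, y to the left, z up. Dark steel bed: x -82..58, y -80..80 mm, top at z=44. Fence at the back of the bed: two dark strips, face at x=50, rising to z=56, at y 30..75 and -75..-30. Column x 64..112, y +-25, up to z=185.
- ram_end (a point): Centre of the lower end of the press's round ram (diameter 28), at x=12, y=0 of the press: z=84 mm with the lever up, 2 mm above a seated plate with it down. It hangs from the head, a grey beam over the bed at x -8..96, y +-22 (hinge bosses +-34), z 120..185 mm of the press.
- seat (a point): Point on the bed's top at x=0, y=0, z=44 mm of the press, axes as the press: where the origin of a rightly placed plate lies (its 150 mm length along y, one long side flat against both fence strips, centred so that about 5 mm of bed shows at either end).
- lever (a joint): Angle of the press's lever, rad: 0 = up against its rest (stem upright), growing as the bar is pulled towards the robot and down, 1.1 = bottom stop. A spring pushes it back up; at the bar it takes about 3 N at the start and 12 N at the bottom.
- lever_bar (a point): Middle of the lever's black cross-bar: 20 mm diameter, 110 mm long along the press's y, carried at its middle by a stem 16 mm square, 150 mm from the hinge (47 mm of bar is free either side). With the lever up it is at x=70, y=0, z=320 mm of the press. Turns with the lever.
- lever_hinge (a point): Fixed point on the lever's hinge axis (axis along the press's y), at x=70, y=0, z=170 mm of the press.
- waist_tray: Fixed dark steel tray left or right of the press bed (it varies), axes parallel to the press's. Origin under its centre on the bench, 163 mm to the side of the press's origin and 16 to 26 mm nearer the robot. Floor 120 x 154 mm, 10 mm thick; low rails along both long sides, inner faces at x +-54 mm, up to z=40; both ends (y) open. Holds the stack of four waisted plates.
- plain_tray: Fixed dark steel tray left or right of the press bed (it varies), axes parallel to the press's. Origin under its centre on the bench, 163 mm to the side of the press's origin and 16 to 26 mm nearer the robot. Floor 120 x 154 mm, 10 mm thick; low rails along both long sides, inner faces at x +-54 mm, up to z=40; both ends (y) open. Holds the stack of four plain rectangular plates.
- waist4: TOP of its stack, underside at z=46 mm (2 mm higher than the press bed), may lie a little askew: aluminium plate with a waist: 100 (x) x 150 (y) x 12 mm (z), 0.43 kg, both long sides cut in 16 mm deep over the middle 50 mm (68 mm wide there), ends full width. Origin at the centre of its underside.
- waist3: second from the top, underside at z=34 mm: aluminium plate with a waist: 100 (x) x 150 (y) x 12 mm (z), 0.43 kg, both long sides cut in 16 mm deep over the middle 50 mm (68 mm wide there), ends full width. Origin at the centre of its underside.
- waist2: third from the top, underside at z=22 mm: aluminium plate with a waist: 100 (x) x 150 (y) x 12 mm (z), 0.43 kg, both long sides cut in 16 mm deep over the middle 50 mm (68 mm wide there), ends full width. Origin at the centre of its underside.
- waist1: lowest, underside at z=10 mm: aluminium plate with a waist: 100 (x) x 150 (y) x 12 mm (z), 0.43 kg, both long sides cut in 16 mm deep over the middle 50 mm (68 mm wide there), ends full width. Origin at the centre of its underside.
- plain4: top of the other stack, underside at z=46 mm: aluminium plate, plain rectangle 100 (x) x 150 (y) x 12 mm (z), 0.48 kg. Origin at the centre of its underside.
- plain3: second from the top, underside at z=34 mm: aluminium plate, plain rectangle 100 (x) x 150 (y) x 12 mm (z), 0.48 kg. Origin at the centre of its underside.
- plain2: third from the top, underside at z=22 mm: aluminium plate, plain rectangle 100 (x) x 150 (y) x 12 mm (z), 0.48 kg. Origin at the centre of its underside.
- plain1: lowest, underside at z=10 mm: aluminium plate, plain rectangle 100 (x) x 150 (y) x 12 mm (z), 0.48 kg. Origin at the centre of its underside.
- spray_can: Bystander: standing aerosol can, 64 mm diameter, 190 mm tall, origin under its centre.
- grease_jar: Bystander: standing jar, 84 mm diameter, 90 mm tall, origin under its centre.
- oil_filter: Bystander: standing oil filter cartridge, 76 mm diameter, 88 mm tall, origin under its centre.
- wrench: Bystander: wrench lying flat along its x, 180 mm long, under 15 mm thick.
There are look-alikes about, which are no part of the job. What is shaped like the waist4 but green is not meant.

How it is judged (in metres and radians):
On the way, in this order (a step that is already met when the one before it is completed fails the run):
1. the top waisted plate lies flat on the press bed, against the fence and centred, lever up (x of waist4 in the frame of seat between -0.005 and 0.005 m and y of waist4 in the frame of seat between -0.009 and 0.009 m and z of waist4 in the frame of seat between -0.004 and 0.004 m and angle between the y axis of waist4 and the y axis of seat, either way round below 0.06 rad and angle between waist4's own z axis and vertical below 0.05 rad and value of joint lever below 0.15 rad), for 0.2 s.
2. with the plate in place, the lever is pulled down to its stop (x of waist4 in the frame of seat between -0.005 and 0.005 m and y of waist4 in the frame of seat between -0.009 and 0.009 m and z of waist4 in the frame of seat between -0.004 and 0.004 m and angle between the y axis of waist4 and the y axis of seat, either way round below 0.06 rad and angle between waist4's own z axis and vertical below 0.05 rad and value of joint lever above 1.02 rad), for 0.1 s.
At the end, for the whole second after the job is handed in: The waisted plate that was on top lies flat on the press bed at rest: within 5 mm of touching the fence, within 9 mm of centred sideways, square within 0.06 rad; the lever is back up (below 0.05 rad); every other plate is within 12 mm, and every bystander within 20 mm, of where it started (x of waist4 in the frame of seat between -0.005 and 0.005 m and y of waist4 in the frame of seat between -0.009 and 0.009 m and z of waist4 in the frame of seat between -0.004 and 0.004 m and angle between the y axis of waist4 and the y axis of seat, either way round below 0.06 rad and angle between waist4's own z axis and vertical below 0.05 rad and value of joint lever below 0.05 rad and linear speed of waist4 below 0.01 m/s and not (distance of waist1 from where it was at the start of the episode above 0.012 m) and not (distance of waist2 from where it was at the start of the episode above 0.012 m) and not (distance of waist3 from where it was at the start of the episode above 0.012 m) and not (distance of plain1 from where it was at the start of the episode above 0.012 m) and not (distance of plain2 from where it was at the start of the episode above 0.012 m) and not (distance of plain3 from where it was at the start of the episode above 0.012 m) and not (distance of plain4 from where it was at the start of the episode above 0.012 m) and not (distance of spray_can from where it was at the start of the episode above 0.02 m) and not (distance of grease_jar from where it was at the start of the episode above 0.02 m) and not (distance of oil_filter from where it was at the start of the episode above 0.02 m) and not (distance of wrench from where it was at the start of the episode above 0.02 m)).
It fails at once if the lever snaps back (rises faster than 1.5 rad/s) (velocity of joint lever below -1.5 rad/s).
It fails at once if another plate is shifted by more than 12 mm (distance of any of waist1, waist2, waist3, plain1, plain2, plain3, plain4 from where it was at the start of the episode above 0.012 m).
It fails at once if a bystander is moved by more than 20 mm (distance of any of spray_can, grease_jar, oil_filter, wrench from where it was at the start of the episode above 0.02 m).
It also fails if it takes over 72 s, if anything falls off the work surface, if the arm or the gripper's body presses on something with over 40 N, if the wrist force passes 120 N, or if a joint passes its speed limit or range.

## Robot

A 7-joint arm with a two-finger parallel gripper is mounted at the origin on the work surface. World frame = base frame: x ahead of the robot, y to its left, z up, the work surface at z = 0. Lengths are in m, angles in degrees, forces in N, time in s.
With the tool pointing down it reaches from about 0.425 to 0.875 m from the base axis. Payload 8.4 kg.
Tool frame: the origin (TCP) lies between the finger pads; the fingertips stand 17 mm ahead of it and the grasp point (between the pads) lies 2 mm behind it; z points along the fingers, y is the line along which they close (so a half turn about z gives the same grasp; the last joint's range is limited). The gripper opens to 87 mm and grips with 3 to 60 N. Pads are 19 mm wide; open, the fingers measure 117 mm over their backs; the gripper's body (75 mm by 190 mm) begins 51 mm behind the grasp point.
Start: joints at [71.379, 19.091, 2.286, 83.961, -0.768, 76.965, -3.352], TCP at [0.146, -0.633, 0.24] pointing down, gripper open.
Joint ranges: [-147.57, 147.57], [-21.85, 119.76], [-74.77, 79.35], [14.55, 137.4], [-85.83, 265.84], [4.83, 119.75], [-152.11, 152.11]. Speed limits (degrees/s): [127.2, 127.2, 159.86, 159.86, 180, 180, 180].

## Interface

Orientations are given as [roll, pitch, yaw] about the fixed x, y, z axes, in that order (R = Rz(yaw) Ry(pitch) Rx(roll)).
In Python, from cell import arm gives the robot as it stands. Calls block until the motion is done:
- arm.move_pose(position, orientation): joint-space move of the TCP to a pose.
- arm.servo_line(position, orientation=None, v=0.15, threshold=None): straight line of the TCP; orientation=None keeps the orientation; v is the mean speed in m/s. With threshold (N) it stops when the force on the tool has changed by that much, and returns True; else False.
- arm.move_joints(angles): joint-space move.
- arm.move_gripper(opening): finger opening in m; the grip force is fixed at half the most; returns when the fingers have stopped.
- arm.wait(seconds).
- arm.inverse_kinematics(position, orientation): joint angles nearest the present ones, or None.
- arm.get_obs(): the state.
- arm.camera(name): name is "side" or "top" or "wrist"; returns a dict with "color" (400x640x3 uint8, red, green, blue), "mtx" (3x3 intrinsics, pixels), "rvec" (rotation vector, rad) and "tvec" (3), from world to camera coordinates, as OpenCV has them; the wrist camera has in their place "tool_from_camera" (4x4, takes a point from camera to tool coordinates, whose origin is the TCP and whose axes are the flange's). Camera axes: x right, y down, z forward; pixel columns grow to the right and rows downward; lengths in m; the calibration is good to about 2 mm. A picture is of the moment at which its call begins: read the wrist's pose just before it. There is no depth.
A pose or a line that the arm cannot do raises arm.PlanningError and nothing moves.
- arm.sign_off(): hands the job in; it is judged then, once.
The state is a dict: "t": time; "joints": joint angles; "dq": joint speeds; "joint_torque": joint torques, N m; "position": TCP position; "eef_rot": TCP orientation; "wrist_force": force on the tool from outside, world axes, zero at the start; "torque": the same for the moment, N m; "opening": finger opening in m; "grip_force": force on a finger pad.
Only numpy, scipy, OpenCV 4.12 (cv2) and the standard library are available. Lean on these libraries where they do the work, as an engineer would, in place of code of your own. Each camera call takes 0.05 s, during which the arm holds its last target. There are 200 camera calls.

## Working session

There is one attempt and no reset: what is moved stays moved. The work goes in short steps, each a Python script; the robot and the scene stay as the last script left them, time stands still between calls to the robot, and variables do not carry over. Pictures are saved under pics/ and viewed, at most 11 in all, crops included, and the job is handed in when it is done.

```bash
ls; mkdir -p pics; python3 - <<'E'
from cell import arm
import cv2,numpy as np
for n in ("top","side"):
    c=arm.camera(n); cv2.imwrite(f"pics/{n}0.png",c["color"][:,:,::-1])
    R=cv2.Rodrigues(c["rvec"])[0]; print(n,c["mtx"].tolist(),(-R.T@np.ravel(c["tvec"])).round(3),R.round(2).tolist())
    np.savez(f"{n}.npz",**{k:np.array(v) for k,v in c.items()})
c=arm.camera("wrist");print(c["tool_from_camera"]);print(arm.get_obs())
E
```

```text
pics
top [[437.32488136398854, 0.0, 329.85602898204894], [0.0, 437.32488136398854, 201.5924050991386], [0.0, 0.0, 1.0]] [0.338 0.022 1.51 ] [[0.02, -1.0, -0.01], [-0.99, -0.02, -0.13], [0.13, 0.02, -0.99]]
side [[371.675017242427, 0.0, 318.46440793040387], [0.0, 371.675017242427, 200.34914365531276], [0.0, 0.0, 1.0]] [ 0.236 -0.585  0.877] [[0.92, -0.39, 0.01], [-0.27, -0.66, -0.7], [0.28, 0.64, -0.71]]
[[-6.88280634e-04 -9.67242941e-01 -2.53851568e-01  6.85967832e-02]
 [ 9.99999645e-01 -7.89240033e-04  2.95867631e-04  1.40092955e-03]
 [-4.86525697e-04 -2.53851274e-01  9.67243141e-01 -1.46602787e-01]
 [ 0.00000000e+00  0.00000000e+00  0.00000000e+00  1.00000000e+00]]
{'t': 0.15, 'joints': array([71.3786997 , 19.12222824,  2.2852274 , 83.9978892 , -0.7671168 ,
       76.96561717, -3.35489014]), 'dq': array([ 0.05028924, -0.12659568,  0.04181873, -0.1044829 ,  0.03768655,
        0.02463809, -0.00253916]), 'joint_torque': array([ 2.56751468e-03, -6.56839085e+01,  1.33755069e+00, -4.04117668e+01,
       -5.92867238e-02,  4.17086470e-02,  1.31038792e-04]), 'position': array([ 0.14542374, -0.63318105,  0.23887942]), 'eef_rot': array([-1.79929704e+02,  5.41346519e-03,  1.29332155e+01]), 'wrist_force': array([ 1.02843095, -0.14689709, -0.36192042]), 'torque': array([ 0.01033803, -0.0555337 , -0.02357953]), 'grip_force': 0.0, 'opening': 0.08720937497524726}
```

View pics/top0.png

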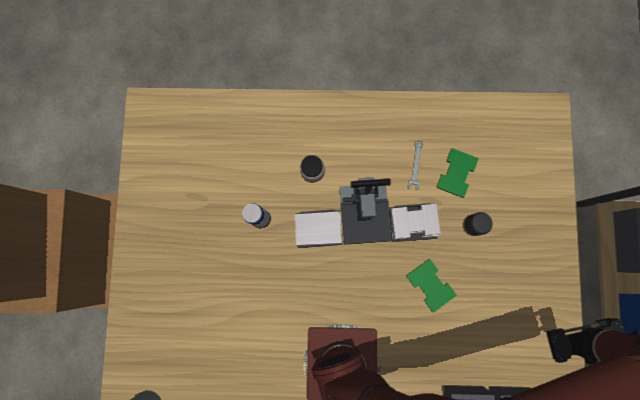

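View pics/side0.png

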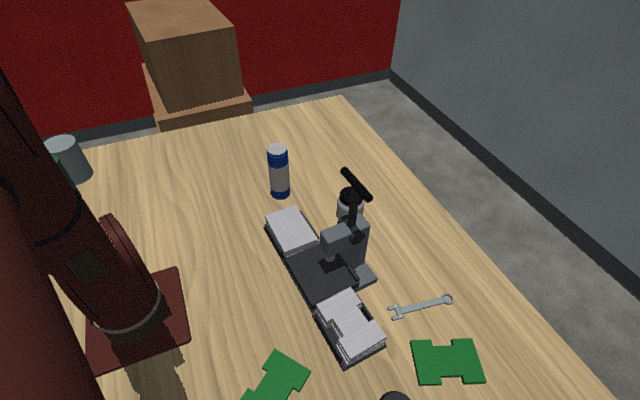

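The top view shows the black bed at about (366,222). The silver waisted stack is right of it at (416,222) and the plain stack left at (318,228). There are two green waisted look-alikes at (458,172) and (431,285), flat on the bench; neither is the one meant. The silver stack beside the press fits the description. The bar is at about (370,182), the filter at (478,224) and the wrench at (415,165). Next I'll get a rough press pose and take a close view with the wrist camera.

```bash
cat > h.py <<'E'
import numpy as np,cv2
from scipy.spatial.transform import Rotation as Ro
def ray_plane(px,c,z):
    """pixels (N,2) -> world points on plane z; c has mtx,R(world->cam),t"""
    px=np.atleast_2d(np.array(px,float)); K=c["mtx"]
    d=np.c_[px,np.ones(len(px))]@np.linalg.inv(K).T@c["R"]
    o=-c["R"].T@c["t"]
    return o+d*((z-o[2])/d[:,2])[:,None]
def fixed(c):
    return dict(mtx=np.array(c["mtx"]),R=cv2.Rodrigues(np.array(c["rvec"]))[0],t=np.ravel(c["tvec"]),color=c["color"])
def wrist(arm):
    o=arm.get_obs(); c=arm.camera("wrist")
    T=np.eye(4);T[:3,:3]=Ro.from_euler("xyz",o["eef_rot"],degrees=True).as_matrix();T[:3,3]=o["position"]
    W=np.linalg.inv(T@np.array(c["tool_from_camera"]))
    return dict(mtx=np.array(c["mtx"]),R=W[:3,:3],t=W[:3,3],color=c["color"])
def proj(P,c):
    q=(c["R"]@np.atleast_2d(P).T).T+c["t"]; q=q@c["mtx"].T; return q[:,:2]/q[:,2:]
E
python3 - <<'E'
from h import *; from cell import arm
c=fixed(dict(np.load("top.npz")))
print("bed front",ray_plane([(343,243),(392,240)],c,.044).round(3).tolist())
print("stack",ray_plane([(416,222)],c,.058).round(3).tolist())
print("bar ends",ray_plane([(352,184),(390,181)],c,.32).round(3).tolist())
for y in (-170,-90,0,90,180):
  for p in ([.55,-.12,.45],[.5,-.1,.08]):
    print(y,p,np.round(arm.inverse_kinematics(p,[180,0,y]) if arm.inverse_kinematics(p,[180,0,y]) is not None else 0,0))
E
```

```text
bed front [[0.395, 0.0, 0.044], [0.408, -0.163, 0.044]]
stack [[0.468, -0.241, 0.058]]
bar ends [[0.547, -0.018, 0.32], [0.557, -0.123, 0.32]]
-170 [0.55, -0.12, 0.45] [ 39.  10. -37.  72.   6.  99. 103.]
-170 [0.5, -0.1, 0.08] [ 41.  16. -39. 112.  12.  56.  97.]
-90 [0.55, -0.12, 0.45] 0
-90 [0.5, -0.1, 0.08] [ -52.   25.   71.  116.  -28.   59. -148.]
0 [0.55, -0.12, 0.45] [ 34.  10. -31.  72.   5.  99. -86.]
0 [0.5, -0.1, 0.08] [ 34.  14. -31. 112.   9.  56. -91.]
90 [0.55, -0.12, 0.45] [ 38.  10. -36.  72.   6.  99.   3.]
90 [0.5, -0.1, 0.08] [ 37.  15. -35. 112.  10.  56.  -2.]
180 [0.55, -0.12, 0.45] [ 39.  11. -38.  72.   7.  99.  93.]
180 [0.5, -0.1, 0.08] [ 43.  16. -41. 112.  12.  57.  86.]
```

```bash
python3 - <<'E'
from h import *; from cell import arm
arm.move_pose([.30,-.50,.40],[180,0,60])
arm.move_pose([.47,-.17,.42],[180,0,94.6])
c=wrist(arm); np.savez("w1.npz",**c); cv2.imwrite("pics/w1.png",c["color"][:,:,::-1])
print(c["mtx"][0,0],arm.get_obs()["t"],(-c["R"].T@c["t"]))
E
```

```text
351.20224397097235 2.6083 [ 0.46426401 -0.10471312  0.56626433]
```

View pics/w1.png

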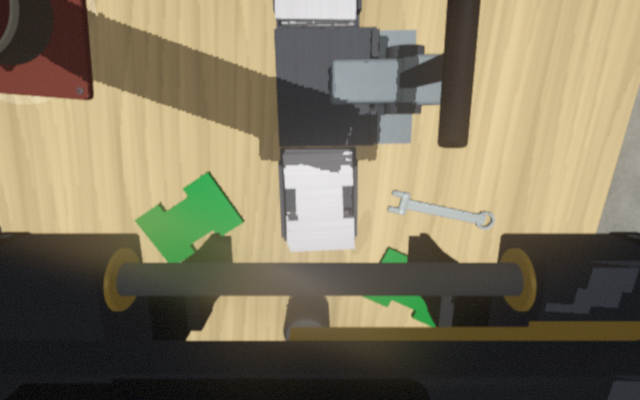

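The wrist view shows the bed with its front edge from (275,27) to (279,146), the head and bar at right, and the waisted stack at (285..355,150..250). The green look-alikes are well clear. I'll enlarge the stack to confirm it and pick out the edges of the top plate.

```bash
python3 - <<'E'
from h import *
c=np.load("w1.npz"); im=c["color"][15:265,260:430,::-1]
v=cv2.cvtColor(im,cv2.COLOR_BGR2HSV)[:,:,2]
print([int(x) for x in v[185,15:110]])
print([int(x) for x in v[185-40,15:110]])
print([int(x) for x in v[120:245,60]])
im=cv2.convertScaleAbs(im,alpha=.85)
cv2.imwrite("pics/w1c.png",cv2.resize(im[110:],None,fx=4,fy=4,interpolation=cv2.INTER_CUBIC))
E
```

```text
[206, 205, 202, 198, 181, 138, 114, 110, 99, 86, 89, 107, 109, 109, 110, 113, 112, 113, 111, 116, 163, 217, 227, 228, 228, 228, 228, 229, 228, 229, 229, 229, 229, 229, 230, 230, 229, 230, 230, 230, 230, 230, 231, 231, 230, 231, 231, 231, 232, 232, 231, 231, 232, 231, 231, 231, 231, 230, 230, 230, 230, 230, 230, 230, 231, 229, 225, 202, 149, 118, 117, 117, 118, 118, 119, 118, 111, 98, 99, 113, 117, 128, 165, 204, 213, 216, 216, 215, 215, 216, 216, 218, 217, 218, 217]
[142, 142, 140, 125, 98, 76, 66, 81, 112, 125, 128, 130, 131, 131, 130, 131, 129, 130, 130, 131, 130, 130, 133, 132, 129, 130, 132, 130, 132, 131, 131, 132, 133, 130, 135, 132, 132, 133, 133, 133, 133, 133, 133, 134, 133, 134, 134, 133, 134, 132, 134, 134, 132, 135, 134, 133, 132, 134, 131, 133, 131, 132, 133, 133, 132, 132, 133, 131, 132, 133, 155, 192, 198, 194, 190, 180, 145, 103, 82, 76, 79, 86, 109, 152, 180, 185, 184, 184, 185, 191, 206, 208, 199, 167, 151]
[63, 63, 61, 62, 62, 61, 63, 66, 68, 69, 76, 98, 99, 93, 108, 119, 121, 117, 123, 129, 130, 131, 131, 133, 131, 134, 131, 132, 132, 130, 133, 134, 140, 155, 181, 212, 230, 234, 234, 233, 231, 231, 232, 233, 232, 231, 231, 230, 231, 231, 230, 229, 229, 230, 230, 231, 232, 232, 232, 231, 230, 229, 229, 228, 229, 231, 231, 229, 229, 230, 230, 229, 229, 227, 227, 228, 227, 227, 227, 225, 224, 226, 225, 225, 223, 224, 225, 225, 227, 227, 227, 226, 224, 223, 223, 222, 224, 225, 224, 223, 224, 225, 225, 223, 221, 220, 221, 222, 222, 221, 220, 220, 220, 219, 218, 213, 209, 208, 206, 207, 206, 206, 205, 204, 205]
```

View pics/w1c.png

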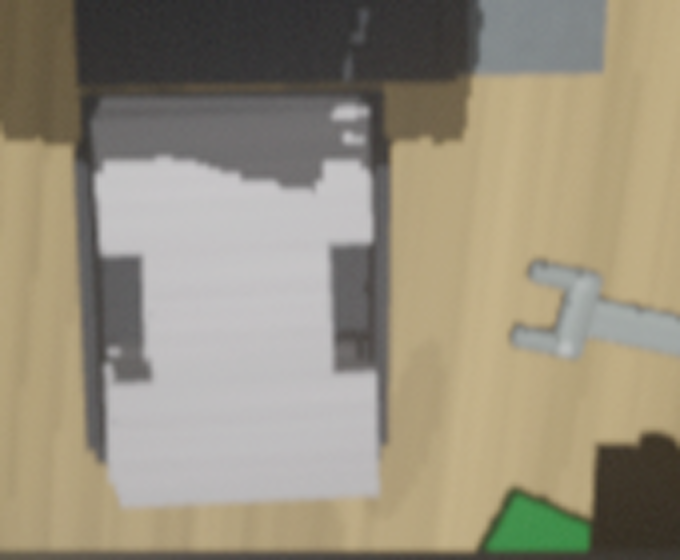

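The crop confirms it: silver, waist cuts on both long sides at crop (122,310) and (352,305), lying beside the bed, so this is waist4. It is slightly askew. Next come metric corners for the plate at z=58 and the bed at z=44.

```bash
python3 - <<'E'
from h import *
c=dict(np.load("w1.npz"))
def show(n,p,z):
    p=np.array(p,float)
    w=ray_plane(p,c,z); print(n,(w[:,:2]*1000).round(1).tolist()); return w
f=lambda L:[(260+u/4-.4,125+v/4-.4) for u,v in L]
b=show("bed front corners",[(275.5,28),(279.5,146)],.044)
print("len",np.linalg.norm(b[1]-b[0]),"yaw",np.degrees(np.arctan2(-(b[0]-b[1])[0],(b[0]-b[1])[1])))
show("bed right edge (-y)",f([(80,82),(470,78)]),.044)
w=show("plate BL,BR,TR,TL",f([(118,507),(378,497),(372,93),(93,97)]),.058)
print("sides",[round(float(np.linalg.norm(w[i]-w[(i+1)%4])*1000),1) for i in range(4)])
n=show("notch LT,LB,RB,RT",f([(141,257),(150,380),(335,370),(330,245)]),.058)
for a,b_ in ((w[1],w[0]),(w[2],w[3])):
    print("edge yaw", np.degrees(np.arctan2(*(a-b_)[[1,0]])))
for a,b_ in ((n[0],n[1]),(n[3],n[2]),(w[2],w[1]),(w[3],w[0])):
    print("long edge yaw", np.degrees(np.arctan2(-(a-b_)[0],(a-b_)[1])))
print("notch ctr",n.mean(0),"corner ctr",w.mean(0))
show("bar end -y centre (z~.32)",[(454,146)],.32)
E
```

```text
bed front corners [[395.8, -1.9], [408.7, -160.7]]
len 0.1593407527638517 yaw 4.656071658726978
bed right edge (-y) [[408.8, -159.4], [552.0, -147.0]]
plate BL,BR,TR,TL [[432.7, -320.4], [533.0, -308.6], [515.2, -153.9], [415.2, -162.9]]
sides [101.0, 155.7, 100.4, 158.5]
notch LT,LB,RB,RT [[435.9, -220.5], [442.0, -267.9], [511.6, -258.6], [505.3, -210.6]]
edge yaw 6.744589027413694
edge yaw 5.178403767235484
long edge yaw 7.426676921538337
long edge yaw 7.531064244789432
long edge yaw 6.580815179456375
long edge yaw 6.350378723196722
notch ctr [ 0.47368766 -0.23938777  0.058     ] corner ctr [ 0.47402746 -0.23645144  0.058     ]
bar end -y centre (z~.32) [[559.1, -121.9]]
```

```bash
cat >> h.py <<'E'
YAW=4.66; O=np.array([.4840,-.0746,0])
def P(x,y,z):  # press mm -> world m
    return O+Ro.from_euler("z",YAW,degrees=True).apply(np.array([x,y,z])/1000)
def toP(w): return Ro.from_euler("z",-YAW,degrees=True).apply(np.asarray(w)-O)*1000
E
python3 - <<'E'
from h import *; from cell import arm
r=[180,0,90+YAW]
print(toP(arm.get_obs()["position"]))
arm.move_gripper(.05)
arm.move_pose(P(-20,-265,150),r)
arm.servo_line(P(-20,-265,67),r,v=.1)
f0=arm.get_obs()["wrist_force"]
for y in (-225,-190,-150,-110,-90):
    arm.servo_line(P(-20,y,67),r,v=.06)
    o=arm.get_obs(); print(y,toP(o["position"]).round(1),(o["wrist_force"]-f0).round(1),o["opening"])
c=wrist(arm); cv2.imwrite("pics/w2.png",c["color"][:,:,::-1]); np.savez("w2.npz",**c)
t=fixed(arm.camera("top")); np.savez("t2.npz",**t)
cv2.imwrite("pics/t2.png",cv2.resize(t["color"][120:300,260:500,::-1],None,fx=3,fy=3,interpolation=cv2.INTER_CUBIC)); print(o["t"])
E
```

```text
[-22.33106946 -95.92654464 419.64312048]
-225 [ -20.  -224.6   66.9] [ 0.2 -0.8 -0.4] 0.04960037807065808
-190 [ -19.9 -189.6   67. ] [ 0.6 -0.6 -0. ] 0.05019820868387666
-150 [ -20.2 -149.2   66.7] [-0.   0.5 -0.7] 0.04978296190166197
-110 [ -19.8 -109.9   67.1] [-0.1 -0.3 -0.8] 0.049989308661348486
-90 [-19.9 -89.3  67.1] [ 0.7 -0.3 -0.1] 0.05033903213434655
9.375
```

View pics/t2.png

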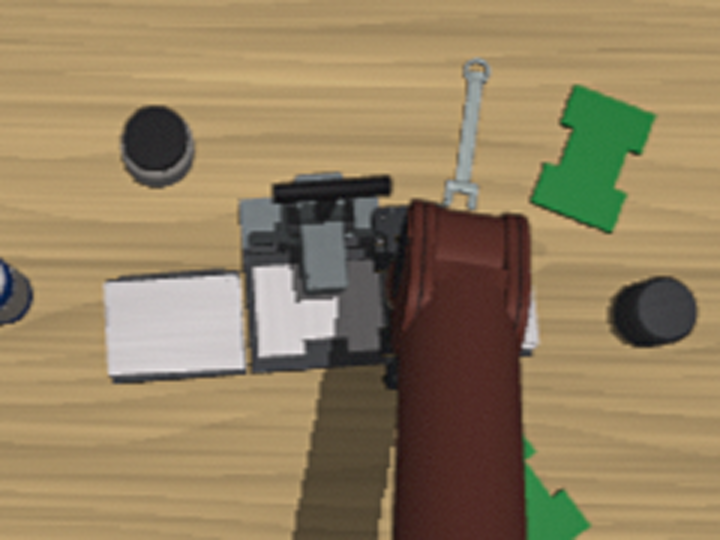

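The plate is on the bed, its left end at crop x of about 256, close to the bed's left edge at about 248. I'll measure its left end and front edge against the press frame.

```bash
python3 - <<'E'
from h import *
t=dict(np.load("t2.npz")); f=lambda L:[(260+u/3-.33,120+v/3-.33) for u,v in L]
print("bed left edge",toP(ray_plane(f([(247,290),(251,372)]),t,.044)).round(1).tolist())
print("plate left edge",toP(ray_plane(f([(252,270),(257,356)]),t,.056)).round(1).tolist())
g=cv2.cvtColor(t["color"],cv2.COLOR_RGB2GRAY); 
for v in (213,222,230): print([int(x) for x in g[v,336:356]])
for u in (350,356,362): print([int(x) for x in g[228:250,u]])
w=dict(np.load("w2.npz")); cv2.imwrite("pics/w2.png",w["color"][:,:,::-1])
E
```

```text
bed left edge [[6.9, 79.2, 44.0], [-84.8, 80.9, 44.0]]
plate left edge [[27.7, 72.4, 56.0], [-68.0, 73.3, 56.0]]
[198, 207, 204, 181, 161, 104, 58, 64, 117, 187, 210, 208, 204, 200, 204, 204, 204, 202, 203, 204]
[204, 204, 206, 206, 178, 115, 66, 57, 76, 178, 209, 209, 207, 205, 203, 205, 205, 206, 205, 205]
[201, 201, 204, 203, 167, 152, 110, 66, 67, 109, 187, 210, 207, 206, 204, 205, 205, 207, 208, 206]
[202, 204, 204, 203, 203, 203, 205, 205, 206, 209, 153, 82, 65, 68, 65, 59, 105, 148, 151, 152, 154, 144]
[205, 204, 206, 205, 205, 206, 205, 206, 209, 211, 121, 68, 65, 69, 64, 54, 141, 150, 149, 149, 154, 143]
[206, 206, 205, 209, 209, 99, 62, 69, 71, 87, 70, 66, 69, 68, 69, 108, 143, 145, 148, 150, 153, 146]
```

View pics/w2.png

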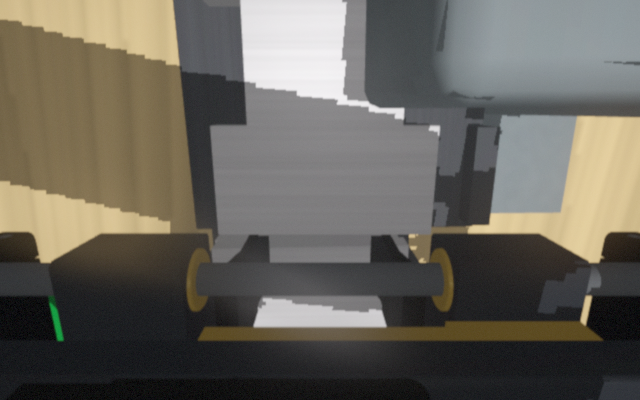

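The plate's left end is at y≈73, so its centre is about -2, and its front edge is at x≈-68, so it still needs about 18 mm toward the fence. I'll check the reach for that push.

```bash
python3 - <<'E'
from h import *; from cell import arm
for yaw in (184.66,4.66):
  for tilt in (0,10,-10,20,-20):
    r=(Ro.from_euler("z",yaw,degrees=True)*Ro.from_euler("y",tilt if yaw<90 else -tilt,degrees=True)*Ro.from_euler("x",180,degrees=True)).as_euler("xyz",degrees=True)
    L=[]
    for x in (-95,-88,-82,-75,-68,-60):
        q=[arm.inverse_kinematics(P(x,0,z),r) for z in (67,130)]
        L.append([None if a is None else np.round(a).astype(int).tolist()[3:] for a in q])
    print(yaw,tilt,(Ro.from_euler("xyz",r,degrees=True).as_matrix()[:,2]).round(2),["%s/%s"%(a is not None,b is not None) for a,b in L],L[2])
E
```

```text
184.66 0 [-0.  0. -1.] ['True/True', 'True/True', 'True/True', 'True/True', 'True/True', 'True/True'] [[125, 4, 52, 97], [121, -2, 60, 102]]
184.66 10 [-0.17 -0.01 -0.98] ['True/True', 'True/True', 'True/True', 'True/True', 'True/True', 'True/True'] [[118, 11, 63, 89], [114, 7, 70, 94]]
184.66 -10 [ 0.17  0.01 -0.98] ['True/True', 'True/True', 'True/True', 'True/True', 'True/True', 'True/True'] [[132, -7, 41, 109], [128, -12, 51, 112]]
184.66 20 [-0.34 -0.03 -0.94] ['True/True', 'True/True', 'True/True', 'True/True', 'True/True', 'True/True'] [[111, 16, 74, 84], [108, 12, 81, 87]]
184.66 -20 [ 0.34  0.03 -0.94] ['False/True', 'False/True', 'False/True', 'False/True', 'False/True', 'False/True'] [None, [136, -19, 42, 121]]
4.66 0 [ 0. -0. -1.] ['True/True', 'True/True', 'True/True', 'True/True', 'True/True', 'True/True'] [[126, 1, 52, -81], [122, -1, 60, -79]]
4.66 10 [-0.17 -0.01 -0.98] ['True/True', 'True/True', 'True/True', 'True/True', 'True/True', 'True/True'] [[119, 5, 62, -86], [115, 4, 70, -84]]
4.66 -10 [ 0.17  0.01 -0.98] ['True/True', 'True/True', 'True/True', 'True/True', 'True/True', 'True/True'] [[133, -6, 41, -73], [129, -9, 51, -70]]
4.66 20 [-0.34 -0.03 -0.94] ['True/True', 'True/True', 'True/True', 'True/True', 'True/True', 'True/True'] [[112, 8, 72, -89], [109, 6, 79, -87]]
4.66 -20 [ 0.34  0.03 -0.94] ['False/True', 'False/True', 'False/True', 'False/True', 'False/True', 'False/True'] [None, [136, -22, 43, -56]]
```

```bash
python3 - <<'E'
from h import *; from cell import arm
r=[180,0,90+YAW]; r2=[180,0,180+YAW]
arm.servo_line(P(-20,-87.5,67),r,v=.03)
arm.servo_line(P(-20,-105,67),r,v=.1)
arm.servo_line(P(-30,-115,150),r,v=.15)
arm.servo_line(P(-100,-115,200),r,v=.2)
arm.move_pose(P(-98,0,150),r2)
arm.move_gripper(.087)
arm.servo_line(P(-98,0,67),r2,v=.12)
f0=arm.get_obs()["wrist_force"]
hit=arm.servo_line(P(-70,0,67),r2,v=.05,threshold=15)
if not hit: hit=arm.servo_line(P(-56,0,67),r2,v=.02,threshold=9)
o=arm.get_obs(); print(hit,toP(o["position"]).round(1),(o["wrist_force"]-f0).round(1))
arm.servo_line(P(-98,0,67),r2,v=.1)
arm.servo_line(P(-98,0,250),r2,v=.2)
c=wrist(arm); cv2.imwrite("pics/w3.png",c["color"][:,:,::-1]); np.savez("w3.npz",**c)
t=fixed(arm.camera("top")); np.savez("t3.npz",**t)
s=fixed(arm.camera("side")); np.savez("s3.npz",**s)
a=cv2.resize(t["color"][170:270,280:450,::-1],None,fx=4,fy=4,interpolation=cv2.INTER_CUBIC)
cv2.imwrite("pics/t3.png",a); print(arm.get_obs()["t"])
E
```

```text
True [-63.2  -0.   66.3] [ 0.7  0.  -0.6]
17.2167
```

View pics/w3.png

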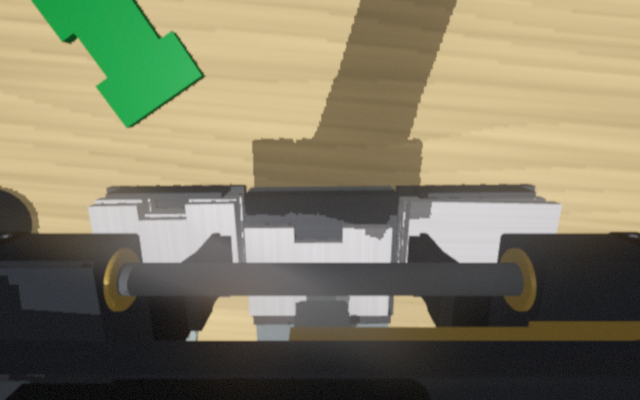

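View pics/t3.png

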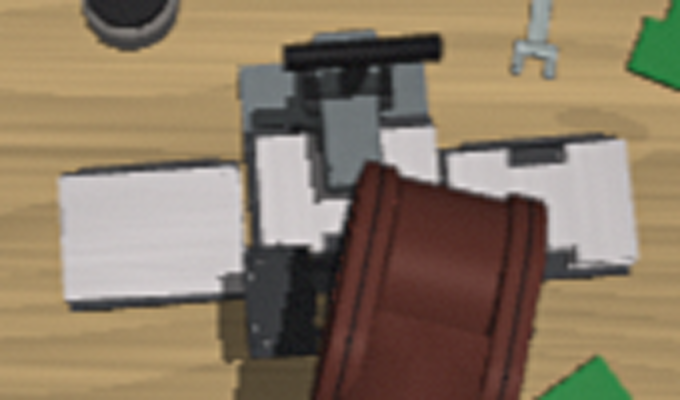

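Wrist view: the plate's front edge now runs at about row 222, from column 245 to 392, square to the bed. In the top view it reaches the fence at crop rows 125-135. Checking this metrically.

```bash
python3 - <<'E'
from h import *
t=dict(np.load("t3.npz")); f=lambda L:[(280+u/4-.37,170+v/4-.37) for u,v in L]
S=lambda n,L,z,c=t,g=f: print(n,toP(ray_plane(g(L),c,z)).round(1)[:,:2].tolist())
S("bed left",[(246,200),(250,355)],.044)
S("plate TL,BL",[(254,136),(261,244)],.056)
S("plate right edge",[(433,127),(437,170)],.056)
S("fence top front edge",[(254,131),(432,122)],.056)
w=dict(np.load("w3.npz")); i=lambda L:L
S("w bed front corners",[(246,190),(393,189)],.044,w,i)
S("w bed near plate",[(246,190)],.044,w,i)
S("w plate front corners",[(246,226),(391,219)],.056,w,i)
S("w notch",[(294,241),(342,241)],.056,w,i)
g=cv2.cvtColor(w["color"],cv2.COLOR_RGB2GRAY)
for u in (255,275,365,385): print(u,[int(x) for x in g[210:245,u]])
for v in (246,252,258): print(v,[int(x) for x in g[v,236:256]],[int(x) for x in g[v,380:404]])
E
python3 - <<'E'
import cv2
im=cv2.imread("pics/w3.png")[175:265,225:415]
cv2.imwrite("pics/w3c.png",cv2.resize(im,None,fx=4,fy=4,interpolation=cv2.INTER_CUBIC))
E
```

```text
bed left [[-4.0, 82.9], [-133.1, 88.1]]
plate TL,BL [[48.2, 72.9], [-42.5, 73.1]]
plate right edge [[46.1, -77.1], [9.8, -77.5]]
fence top front edge [[52.4, 72.6], [50.3, -76.6]]
w bed front corners [[-88.8, -76.7], [-89.8, 73.9]]
w bed near plate [[-88.8, -76.7]]
w plate front corners [[-54.0, -76.1], [-61.3, 71.0]]
w notch [[-37.7, -27.6], [-37.7, 21.8]]
255 [70, 70, 69, 73, 80, 94, 106, 106, 106, 106, 107, 105, 107, 106, 109, 112, 117, 144, 190, 215, 221, 220, 219, 220, 219, 219, 219, 219, 218, 217, 218, 217, 216, 215, 215]
275 [68, 66, 65, 67, 73, 88, 98, 104, 103, 104, 102, 101, 103, 101, 106, 108, 114, 141, 187, 213, 218, 218, 217, 219, 217, 218, 218, 218, 218, 217, 217, 218, 217, 217, 217]
365 [64, 61, 60, 59, 63, 63, 64, 63, 63, 66, 62, 62, 63, 69, 94, 108, 113, 114, 126, 146, 158, 162, 161, 162, 171, 196, 214, 217, 218, 217, 217, 217, 216, 217, 217]
385 [64, 64, 58, 66, 66, 64, 62, 63, 63, 66, 67, 63, 64, 70, 94, 107, 112, 113, 122, 129, 146, 157, 167, 193, 209, 213, 215, 215, 214, 214, 213, 214, 214, 213, 214]
246 [199, 160, 129, 126, 127, 127, 134, 136, 146, 177, 205, 211, 212, 212, 213, 213, 214, 215, 215, 214] [214, 215, 215, 215, 215, 213, 213, 213, 214, 212, 201, 158, 111, 101, 100, 101, 100, 112, 133, 158, 134, 122, 126, 116]
252 [201, 180, 143, 129, 129, 129, 134, 144, 155, 166, 199, 209, 209, 209, 210, 210, 211, 212, 212, 211] [215, 215, 215, 215, 215, 213, 214, 214, 213, 211, 198, 144, 102, 99, 100, 100, 108, 122, 134, 119, 110, 109, 117, 112]
258 [205, 195, 156, 133, 128, 129, 132, 136, 136, 151, 187, 202, 207, 207, 207, 207, 207, 209, 209, 209] [215, 215, 215, 214, 213, 212, 212, 214, 212, 206, 183, 131, 101, 96, 100, 99, 107, 110, 114, 111, 110, 113, 114, 109]
```

View pics/w3c.png

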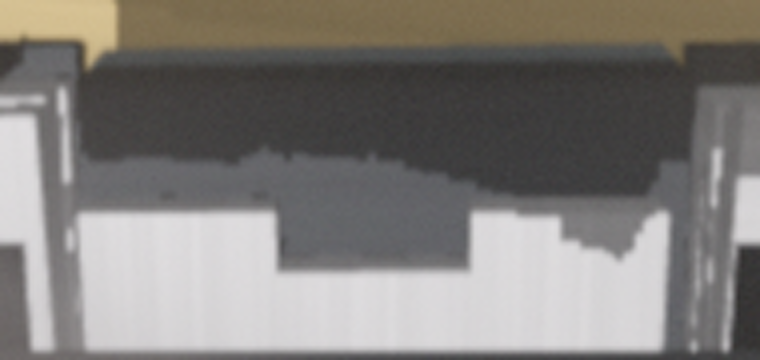

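The plate sits square, about 2-3 mm to the right of centre, which is within tolerance. I'll give it one firmer nudge against the fence, then grip the bar beside the stem and lower the lever along its arc.

```bash
cat >> h.py <<'E'
def bar(th): return P(70-150*np.sin(th),-31,168+150*np.cos(th))
E
python3 - <<'E'
from h import *; from cell import arm
r=[180,0,90+YAW]; r2=[180,0,180+YAW]
print([arm.inverse_kinematics(bar(a),r) is not None for a in (0,.5,1.1)])
arm.servo_line(P(-98,0,67),r2,v=.2)
arm.servo_line(P(-68,0,67),r2,v=.06,threshold=15)
hit=arm.servo_line(P(-58,0,67),r2,v=.02,threshold=18)
o=arm.get_obs(); print(hit,toP(o["position"]).round(1),o["wrist_force"].round(1))
arm.servo_line(P(-98,0,67),r2,v=.1)
arm.servo_line(P(-98,0,300),r2,v=.25)
arm.move_gripper(.06)
arm.move_pose(P(-60,-31,410),r)
arm.servo_line(P(70,-31,410),r,v=.15)
f0=arm.get_obs()["wrist_force"]
print("desc",arm.servo_line(bar(0),r,v=.08,threshold=12))
o=arm.get_obs(); print(toP(o["position"]).round(1),(o["wrist_force"]-f0).round(1))
arm.move_gripper(.0)
o=arm.get_obs(); print(o["opening"],o["grip_force"],(o["wrist_force"]-f0).round(1),o["t"])
np.save("f0.npy",f0)
E
```

```text
[True, True, True]
True [-63.2  -0.1  66.1] [-0.  -0.   0.4]
desc False
[ 70.3 -31.  318.6] [0.1 0.8 0.7]
0.018667394738923385 29.96259815990925 [-5.1  0.1  2.5] 26.175
```

The bar is gripped, with an opening of 18.7 mm. The plate stopped at the same point under the higher threshold, so it is against the fence. Pulling the lever now.

```bash
python3 - <<'E'
from h import *; from cell import arm
f0=np.load("f0.npy"); r=[180,0,90+YAW]
def rep(a):
    o=arm.get_obs(); q=toP(o["position"]); print(round(a,2),q.round(1),"th",round(float(np.arctan2(70-q[0],q[2]-168)),3),(o["wrist_force"]-f0).round(1),round(o["opening"]*1000,1),round(o["t"],1))
for a in np.linspace(.1,1.0,10):
    arm.servo_line(bar(a),r,v=.06)
    if np.linalg.norm(arm.get_obs()["wrist_force"]-f0)>40: print("force");break
    if round(a*10)%3==1: rep(a)
for a in (1.04,1.07,1.1,1.12):
    h=arm.servo_line(bar(a),r,v=.04,threshold=20); rep(a)
    if h: print("hit");break
arm.wait(.3)
s=fixed(arm.camera("side")); cv2.imwrite("pics/s4.png",cv2.resize(s["color"][130:380,200:500,::-1],None,fx=2.4,fy=2.4))
E
```

```text
0.1 [ 55.9 -31.1 318. ] th 0.094 [ 4.9 -0.3  2.4] 19.1 26.6
0.4 [ 12.5 -31.  306.7] th 0.393 [ 5.4 -0.   4. ] 19.3 27.8
0.7 [-25.2 -30.9 283.3] th 0.69 [8.6 0.  3.6] 18.8 29.0
1.0 [-53.9 -31.1 250.2] th 0.985 [11.7 -0.9  4.4] 18.9 30.2
1.04 [-57.  -31.1 245.2] th 1.024 [10.2 -0.1  6.4] 19.0 30.5
1.07 [-59.3 -31.2 241.4] th 1.055 [10.9 -0.2  7.3] 18.7 30.7
1.1 [-61.4 -31.1 237.4] th 1.085 [ 9.4 -0.1  7.6] 18.8 31.0
1.12 [-62.8 -31.2 234.8] th 1.105 [ 9.  -1.5  8.3] 18.6 31.2
```

View pics/s4.png

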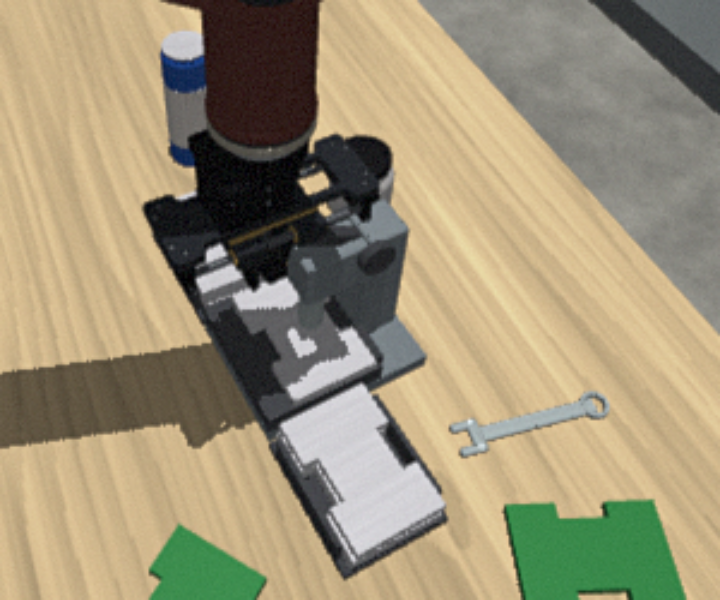

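The side view shows the lever fully down, the plate against the fence and the stack undisturbed. I'll press a little further to feel the stop, then ease the lever back up.

```bash
python3 - <<'E'
from h import *; from cell import arm
f0=np.load("f0.npy"); r=[180,0,90+YAW]
def rep(a):
    o=arm.get_obs(); q=toP(o["position"]); print(round(a,2),q.round(1),"th",round(float(np.arctan2(70-q[0],q[2]-168)),3),(o["wrist_force"]-f0).round(1),round(o["opening"]*1000,1),round(o["t"],1))
for a in (1.14,1.17,1.2):
    h=arm.servo_line(bar(a),r,v=.03,threshold=12); rep(a)
    if h: print("stop");break
arm.wait(.3)
for a in list(np.linspace(1.05,.05,11))+[.02,0.,-.01]:
    arm.servo_line(bar(a),r,v=.05)
    if round(a*20)%6==1: rep(a)
rep(a); arm.wait(.3)
arm.move_gripper(.05); rep(a)
arm.servo_line(P(70,-31,420),r,v=.12)
arm.servo_line(P(-60,-180,420),r,v=.25)
c=wrist(arm); cv2.imwrite("pics/w5.png",c["color"][:,:,::-1])
t=fixed(arm.camera("top")); s=fixed(arm.camera("side"))
np.savez("t5.npz",**t)
cv2.imwrite("pics/f5.png",np.vstack([cv2.resize(t["color"][160:260,280:480,::-1],(600,300),interpolation=cv2.INTER_CUBIC),cv2.resize(s["color"][155:375,230:450,::-1][:150],(600,300))[:300]]))
E
```

```text
1.14 [-64.1 -31.2 232.1] th 1.125 [ 9.  -0.5  7.2] 18.7 31.8
1.17 [-64.8 -31.2 230.2] th 1.138 [-2.   1.  11.2] 18.6 32.0
stop
0.95 [-47.3 -30.9 255.6] th 0.929 [ 30.6  -2.4 -15.9] 18.0 33.2
0.65 [-17.7 -30.4 282.7] th 0.653 [ 41.8  -2.6 -50.5] 18.0 34.6
0.35 [ 17.7 -30.1 303.5] th 0.369 [ 15.    1.7 -34. ] 18.6 35.9
0.05 [ 61.5 -29.8 314.9] th 0.058 [  1.    5.3 -27. ] 18.6 37.3
-0.01 [ 69.2 -29.8 315.4] th 0.006 [ -5.9   6.3 -20.6] 18.4 38.0
-0.01 [ 71.5 -31.1 318. ] th -0.01 [-0.4 -0.3  0.8] 50.0 39.1
```

View pics/f5.png

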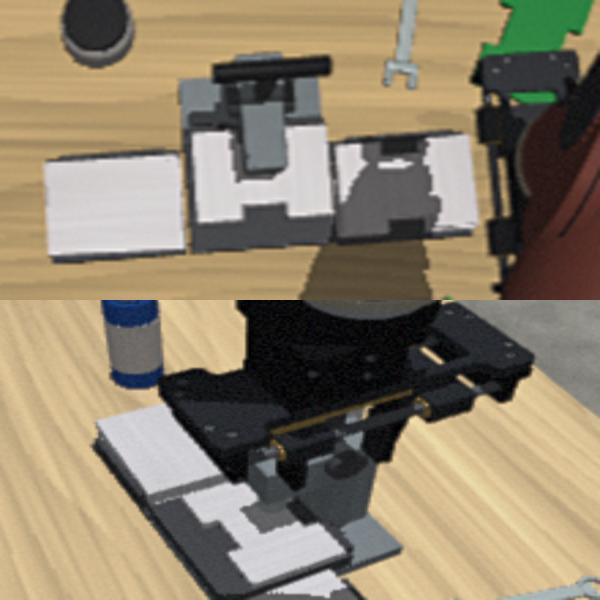

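The top view shows the plate centred and square against the fence, with the bar back at its upright place; the stacks and bystanders look unmoved. A last numeric check of the plate and bar, then I'll hand in.

```bash
python3 - <<'E'
from h import *; from cell import arm
t=dict(np.load("t5.npz")); f=lambda L:[(280+u/3-.33,160+v/3-.33) for u,v in L]
k=toP(ray_plane(f([(191,132),(197,222),(333,213),(327,124)]),t,.056))
print(k.round(1)[:,:2].tolist(),k.mean(0).round(1))
b=toP(ray_plane(f([(214,71),(331,66)]),t,.32)); print("bar",b.round(1).tolist())
ok=np.all(np.abs(k.mean(0)[:2])<[4.5,6]) and np.all(np.abs(b[:,0]-70)<9)
print(ok)
if ok: print(arm.sign_off())
E
```

```text
[[48.0, 72.2], [-52.6, 72.3], [-52.3, -78.4], [47.2, -79.8]] [-2.4 -3.5 56. ]
bar [[69.4, 53.9, 320.0], [67.0, -53.6, 320.0]]
True
the job is handed in; nothing more can be done
None
```

The job is handed in: the top waisted plate is against the fence about 3 mm right of centre by camera, the lever went down to its stop and was eased back up to rest, and no other plate or bystander looked moved in the last views; no verdict came back.

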